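Guard interlock check with a test probe held in the feed slot

TASK

Check the trip plate of the grey guard box: slide the shutter on its top fully open by the knob, then take from the rack the test probe whose blade fits the feed slot closely and pass the blade down through the slot, pressing against the sprung trip plate inside until the probe's collar is down on the guard's top. Finish while still gripping the probe and keeping it pressed fully home; nothing is let go at the end. Leave the thicker probe in the rack and leave the loose cork and steel blocks near the guard alone.

Things in the scene. Friction and masses are not known exactly. Their poses are not given: they have to be found in the camera images.
- guard_slot (a point): Centre of the feed slot's mouth, level with the guard's top face. A rectangular through hole 18 mm wide (along this point's x) and 52 mm long (along y), 2 mm more than the right blade each way, with square edges, in a plate 6 mm thick. z points up. Two steel rails 6 mm high run along y, their inner faces 24 mm either side of the slot's centre line.
- guard: Grey sheet-metal guard box, fixed to the table, 150 mm (x) by 190 mm (y), 80 mm high, with a clear window in its -x face. Origin at the centre of its underside; axes as guard_slot, which lies 40 mm towards -y from its middle.
- shutter_knob (a point): Centre of the top end of the shutter's upright black knob, 16 mm in diameter, its top 38 mm above the guard's top face; gripped best in its upper 25 mm. The shutter is a steel plate 44 x 80 mm, 4 mm thick, on the guard's top between the rails, the knob at its middle. Closed, the knob is straight above the slot's centre. Site and shutter slide along guard_slot's +y; same axes.
- shutter (a joint): Travel of the shutter in m: 0 closed, 0.085 fully open against its stop; it starts between 0 and 0.012. Slides against about 1.5 N of friction and stays where it is left.
- trip_plate (a joint): Travel of the sprung trip plate inside the guard in m, growing as it is pressed down: 0 at rest, its top 45 mm below the guard's top face under the slot; 0.020 at its stop. The blade meets it with the collar 15 mm above the guard; collar down, it reads 0.015. It pushes back with 3 N at first, 7.5 N at 0.015, enough to lift a probe that is let go.
- test_probe_grip (a point): Centre of the handle of the right probe. From below: aluminium blade 16 mm thick (along this point's x), 50 mm wide (y), 60 mm long; steel collar 30 x 62 mm, 5 mm thick; pale wooden handle 20 mm (x) by 40 mm (y), 50 mm tall. The point is 25 mm below the handle's top, 30 mm above the collar's underside, 90 mm above the blade's end. z points up. Either way round fits.
- test_probe: The right probe (about 0.18 kg, loose). The last 5 mm of the blade are bevelled by 2.5 mm on each side. Origin at the centre of the blade's lower end; axes as its grip point. It starts upright in the rack, the blade's end on a pocket floor 6 mm above the table.
- thick_probe_grip (a point): Centre of the handle of the other probe: same shape, lengths and handle, but the blade is 26 mm thick and the collar 40 mm wide, so it does not fit the slot. It stays in the rack.
- rack: Brown wooden rack, 70 mm (x) by 200 mm (y), 40 mm high, fixed to the table, with two pockets 32 x 56 mm, 55 mm either side of its middle along y; the two probes stand in them in either order. Origin at the centre of its underside.
- cork_block: Loose cork block, 58 x 105 x 36 mm, on the table to the right of the guard; a bystander. Origin at the centre of its underside.
- steel_block: Loose dark steel block, 52 x 52 x 30 mm, on the table behind the guard; a bystander. Origin at the centre of its underside.
Mind the look-alikes: they are no part of the job. What is shaped like the test_probe but blue is not meant.

How it is judged:
By the outcome, as a careful person would: the job done as asked, in the order asked, and still so for the second after the job is handed in, while the arm keeps its last pose, push and grip.
It also fails if it takes over 58 s, if anything falls off the work surface, if the arm or the gripper's body presses on something with over 40 N, if the wrist force passes 120 N, or if a joint passes its speed limit or range.

ROBOT

A 6-joint arm with a two-finger parallel gripper is mounted at the origin on the work surface; the furniture and walls round the work are solid. World frame = base frame: x ahead of the robot, y to its left, z up, the work surface at z = 0. Lengths are in m, angles in rad, forces in N, time in s.
With the tool pointing down it reaches from about 0.375 to 0.975 m from the base axis. Payload 3.8 kg.
Tool frame: the origin (TCP) lies midway between the tips of the shut fingers; the grasp point (between the pads) lies 19 mm behind it; z points along the fingers, y is the line along which they close (so a half turn about z gives the same grasp; the last joint's range is limited). The gripper opens to 88 mm and grips with 3 to 60 N. Pads are 18 mm wide; open, the fingers measure 123 mm over their backs; the gripper's body (75 mm by 187 mm) begins 45 mm behind the grasp point.
Start: joints at [-1.356, 0.264, 1.604, -0, 1.274, -0.037], TCP at [0.168, -0.654, 0.239] pointing down, gripper open.
Joint ranges: [-2.63, 2.63], [-0.94, 2.18], [0.31, 2.57], [-1.31, 4.45], [0, 2.66], [-2.55, 2.55]. Speed limits (rad/s): [2.57, 2.57, 3.14, 3.14, 3.14, 3.14].

INTERFACE

Orientations are given as a unit quaternion [x, y, z, w].
In Python, from rig import robot, vision, job gives the robot as it stands. The module is installed in compiled form; this text tells all that it offers.
- The arm moves only by the tool arm_command, never from a script. Its argument "series" is a list of rows, each a list of 7 numbers: the shift along the world's x, y, z in units of 25 mm (1.0 is 25 mm), then the turn, a rotation vector about the world's x, y, z in units of 6 degrees (1.0 is 6 degrees), then the finger opening in mm, from 0 to 88.1. In form: [[x, y, z, wx, wy, wz, gripper], ...]. A call has 1 to 8 rows; each row shifts and turns the commanded pose from where the row before left it; what a row does not reach is not made up. A row lasts 1/12 s, in which the tool goes at most 41.7 mm and 7.16 degrees, less where a joint would pass 70% of its speed; a pose out of reach is approached as far as the arm can. A call is refused whole if a number of a shift passes 1 or a number of a turn 1, either way. A call with a gripper value outside its range is refused whole. The fingers move at their own pace and stop on an object; "newtons" is the grip in N (left out, the last holds). Time passes only in rows, so rows that do not move let the fingers close. It gives the time, the measured TCP pose, the force, the opening and the grip force at its end, in the units of the state.
- robot.read_state(): the state, without advancing time (a new reading comes with each control period).
- vision.capture(name): name is "side" or "top"; returns (picture, depth): 420x560x3 uint8, blue, green, red; 420x560 float32, m along the optical axis (not along the pixel's ray), 0 where there is no reading.
- vision.camera_model(name): a dict with "camera_matrix" (3x3 intrinsics, pixels), "world_to_cam" (4x4, takes a point from world to camera coordinates). Camera axes: x right, y down, z forward; pixel columns grow to the right and rows downward; lengths in m; the calibration is good to about 2 mm. A picture is of the moment at which its call begins. camera_model takes no time and is no camera call.
- job.job_done(): hands the job in; it is judged then, once.
Trained networks look in the newest picture that a camera, given by its name, has taken for a name from the list of things; names that differ only in an ending like _2 or _b are one class to them, and where a whole thing is asked for, a point or a joint stands for the part that bears it (a point fixed in the world has none). Each returns a list of dicts, best first, with "confidence" (0 to 1); they miss things now and then, are a little off and sometimes report something else, mostly with a low value. They report only what shows in the picture. A call takes as long as a camera call. They do not tell look-alikes from the thing itself.
- vision.cut_out(target, camera): "mask" (420x560 bool, what is visible of it) and "bbox" ([left, top, right, bottom] in pixels, round what is visible of it).
- vision.tip_of(target, camera): "point" ([column, row] in pixels: a listed point, or the origin of a listed thing).
The state is a dict: "t": time; "q": joint angles; "qd": joint speeds; "tau": joint torques, N m; "eef_pos": TCP position; "ee_rot": TCP orientation; "wrist_force": force on the tool from outside, world axes, zero at the start; "torque": the same for the moment, N m; "opening": finger opening in m; "grasp_force": force on a finger pad.
Only numpy, scipy, OpenCV 4.12 (cv2) and the standard library are available. Lean on these libraries where they do the work, as an engineer would, in place of code of your own. Each camera call takes 0.05 s, during which the arm holds its last target. There are 200 camera calls.

## Working session

There is one attempt and no reset: what is moved stays moved. The work goes in short steps, Python scripts to look and compute and a tool call to move; the robot and the scene stay as the last step left them, time stands still between calls to the robot, and variables do not carry over. Pictures are saved under pics/ and viewed, at most 10 in all, crops included, and the job is handed in when it is done.

Besides the shell and the picture viewer there is one more tool, called after "Request:" as name([rows], argument=value, ...), one row to a line, values as JSON. arm_command: Moves the arm, as the interface text tells. Its arguments: {"type":"object","properties":{"series":{"type":"array","items":{"type":"array","items":{"type":"number"}}},"newtons":{"type":"number"}},"required":["series"]}

```bash
mkdir -p pics; cat > h.py <<'E'
import numpy as np, cv2
from rig import robot, vision, job
def cap(n,f=None):
    p,d=vision.capture(n)
    if f: cv2.imwrite('pics/'+f,p)
    return p,d
def px2w(n,u,v,depth=None,z=None):
    m=vision.camera_model(n);K=np.array(m['camera_matrix']);T=np.linalg.inv(np.array(m['world_to_cam']))
    u=np.atleast_1d(u);v=np.atleast_1d(v)
    r=np.linalg.inv(K)@np.vstack([u,v,np.ones(len(u))])
    d=T[:3,:3]@r;o=T[:3,3][:,None]
    s=(z-o[2])/d[2] if depth is None else depth
    return (o+d*s).T
def w2px(n,P):
    m=vision.camera_model(n);T=np.array(m['world_to_cam']);P=np.atleast_2d(P)
    c=np.array(m['camera_matrix'])@(T[:3,:3]@P.T+T[:3,3:])
    return (c[:2]/c[2]).T
E
python3 - <<'E'
from h import *
np.set_printoptions(precision=4,suppress=True)
for n in('top','side'):
    p,d=cap(n,n+'0.png'); T=np.linalg.inv(np.array(vision.camera_model(n)['world_to_cam']));print(n,T)
    for t in('guard_slot','shutter_knob','test_probe_grip','thick_probe_grip'):
        for r in vision.tip_of(t,n)[:4]:
            u,v=r['point'];ui,vi=int(u),int(v)
            print(t,r['confidence'],np.round([u,v]),px2w(n,u,v,depth=d[vi,ui])[0])
    for t in('guard','rack','test_probe','cork_block','steel_block'):
        for r in vision.cut_out(t,n)[:4]: print(t,r['confidence'],r['bbox'])
print(robot.read_state())
E
```

```text
top [[ 0.1179 -0.9711  0.2074  0.3299]
 [-0.993  -0.1145  0.0283  0.0689]
 [-0.0037 -0.2093 -0.9779  1.1698]
 [ 0.      0.      0.      1.    ]]
guard_slot 0.77 [333. 238.] [ 0.4988 -0.0645  0.1144]
guard_slot 0.58 [410. 278.] [ 0.4245 -0.2982  0.0357]
shutter_knob 0.78 [334. 240.] [ 0.4939 -0.0671  0.1135]
test_probe_grip 0.91 [129. 226.] [0.4676 0.4779 0.1125]
test_probe_grip 0.58 [332. 238.] [ 0.497  -0.0632  0.1187]
test_probe_grip 0.54 [168. 235.] [0.4547 0.3689 0.1188]
thick_probe_grip 0.56 [208. 241.] [0.451  0.2611 0.1234]
guard 0.71 [280.1, 208.7, 357.0, 276.3]
guard 0.38 [160.8, 227.2, 184.6, 239.3]
rack 0.87 [157.0, 223.3, 230.5, 260.2]
test_probe 0.95 [122.9, 212.7, 143.4, 239.8]
test_probe 0.61 [314.9, 232.4, 345.2, 246.3]
test_probe 0.59 [155.2, 226.9, 182.8, 242.5]
cork_block 0.71 [392.8, 266.7, 433.0, 292.3]
steel_block 0.68 [315.1, 170.5, 337.5, 192.4]
side [[-0.9947 -0.0472  0.091   0.4239]
 [-0.1014  0.5838 -0.8056  1.043 ]
 [-0.0151 -0.8106 -0.5855  0.7859]
 [ 0.      0.      0.      1.    ]]
guard_slot 0.77 [290. 187.] [ 0.5151 -0.0612  0.0846]
shutter_knob 0.8 [
[... 371 characters left out ...]
45.3, 214.6]
test_probe 0.73 [294.8, 273.4, 308.4, 317.8]
test_probe 0.69 [278.6, 318.5, 305.8, 363.3]
test_probe 0.25 [310.6, 157.2, 335.3, 178.3]
cork_block 0.79 [310.1, 157.7, 335.3, 177.5]
steel_block 0.65 [230.1, 197.5, 247.4, 215.7]
{'t': 1.0, 'q': array([-1.3559,  0.2638,  1.604 , -0.    ,  1.2737, -0.0369]), 'qd': array([0.0001, 0.0002, 0.0001, 0.    , 0.0016, 0.0004]), 'tau': array([ -0.0003, -50.2073, -35.7275,   0.0728,   0.0183,   0.    ]), 'eef_pos': array([ 0.1682, -0.6537,  0.2387]), 'ee_rot': array([0.9921, 0.1256, 0.    , 0.    ]), 'wrist_force': array([0.6821, 0.5405, 0.1112]), 'torque': array([ 0.0288,  0.0527, -0.016 ]), 'grasp_force': 0.0, 'opening': 0.08812297034927292}
```

```bash
python3 - <<'E'
import cv2,numpy as np
t=cv2.imread('pics/top0.png');s=cv2.imread('pics/side0.png')
a=cv2.resize(t[160:310,100:450],(800,343),interpolation=cv2.INTER_CUBIC)
cv2.imwrite('pics/t1.png',a)
b=s[140:380,180:400];cv2.imwrite('pics/s1.png',cv2.resize(b,(550,600),interpolation=cv2.INTER_CUBIC))
E
```

```text
(no output)
```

View pics/t1.png

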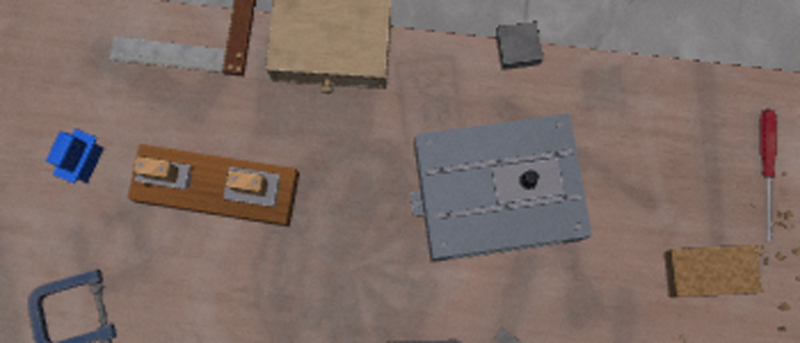

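View pics/s1.png

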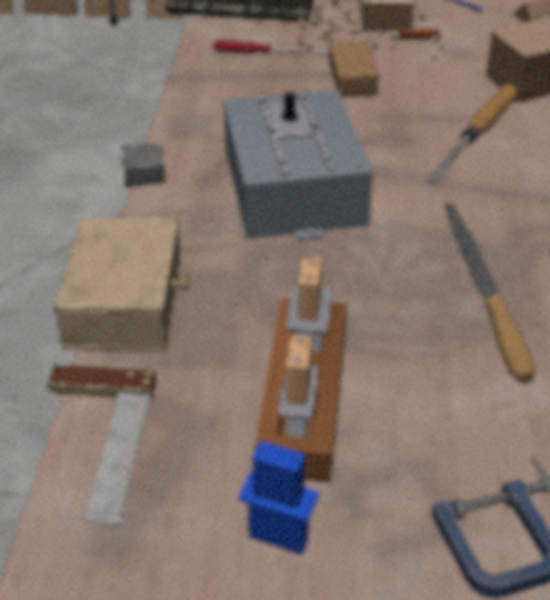

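View pics/top0.png

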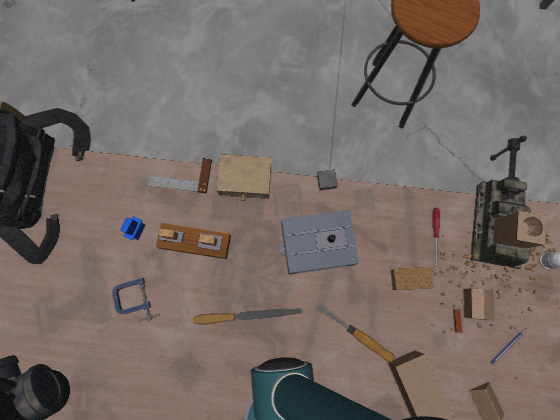

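Top view (full picture): guard at (320,240) with the knob at (332,238). The rack at (193,240) holds probes at (170,233) and (209,240). The blue look-alike is at (132,228). Cork is at (412,278) and steel at (327,179). Candidates for the right probe are the blue one (excluded), the left rack probe with the narrower collar, and the right rack probe with the wider collar. I'll measure the collars and fit the poses next.

```bash
cat > fit.py <<'E'
from h import *
np.set_printoptions(precision=4,suppress=True)
def cloud(n,d):
    v,u=np.nonzero(d>0);return px2w(n,u,v,depth=d[v,u]),u,v
def rect(P):
    (c,s,a)=cv2.minAreaRect((P[:,:2]*1000).astype(np.float32));return np.round(c,1),np.round(s,1),round(a,1)
def sel(P,x,y,z): return P[(P[:,0]>x[0])&(P[:,0]<x[1])&(P[:,1]>y[0])&(P[:,1]<y[1])&(P[:,2]>z[0])&(P[:,2]<z[1])]
E
python3 - <<'E'
from fit import *
C=[]
for n in('top','side'):
    ds=[cap(n)[1] for _ in range(3)]; d=np.median(ds,axis=0); np.save(n+'_d.npy',d)
    P,_,_=cloud(n,d); print(n,'noise',np.std(ds[0]-ds[1]))
    g=sel(P,(.38,.62),(-.2,.15),(.073,.089)); print('guard',len(g),rect(g),np.median(g[:,2]))
    k=sel(P,(.38,.62),(-.2,.15),(.1,.135)); print('knob',len(k),np.median(k,0),k.min(0),k.max(0))
    r=sel(P,(.38,.53),(.2,.46),(.033,.048)); print('rack',len(r),rect(r),np.median(r[:,2]))
    for nm,yr in(('L',(.34,.45)),('R',(.2,.33))):
        h=sel(P,(.38,.53),yr,(.113,.13));c=sel(P,(.38,.53),yr,(.062,.08));hh=sel(P,(.38,.53),yr,(.08,.13))
        print(nm,'handle top',len(h),h.mean(0) if len(h) else 0,rect(h) if len(h)>3 else 0,'hh',len(hh),rect(hh),'collar',len(c),rect(c))
E
python3 - <<'E'
import cv2
s=cv2.imread('pics/side0.png');t=cv2.imread('pics/top0.png')
a=cv2.resize(t[215:265,150:240],(720,400),interpolation=cv2.INTER_CUBIC)
b=cv2.resize(s[235:345,260:340],(436,600),interpolation=cv2.INTER_CUBIC)
import numpy as np
o=np.zeros((600,800,3),np.uint8);o[:266,:480]=cv2.resize(a,(480,266));o[:440,480:]=cv2.resize(b,(320,440));cv2.imwrite('pics/c1.png',o[:440])
E
```

```text
top noise 0.14539087
guard 3759 (array([493.1, -33.3]), array([150.2, 190.6]), 14.7) 0.07953735715626076
knob 34 [ 0.4995 -0.062   0.1158] [ 0.4928 -0.0703  0.1011] [ 0.5082 -0.0552  0.1192]
rack 1117 (array([458.1, 321.5]), array([200.5,  70.3]), 87.8) 0.03883729131212821
L handle top 116 [0.4594 0.3746 0.1193] (array([460.1, 376.3]), array([40.7, 19.8]), 87.5) hh 155 (array([459.9, 376.2]), array([40.9, 20. ]), 87.6) collar 104 (array([459.7, 375.9]), array([60.8, 29.7]), 87.7)
R handle top 117 [0.456  0.2657 0.1196] (array([456.5, 266.6]), array([40.1, 20. ]), 87.9) hh 147 (array([456.4, 266.5]), array([40.4, 20. ]), 87.9) collar 179 (array([456.4, 266.4]), array([61.9, 39.9]), 87.4)
side noise 0.18950552
guard 1753 (array([490.3, -33.2]), array([150.7, 196.3]), 14.5) 0.08175811759052509
knob 35 [ 0.4971 -0.0577  0.114 ] [ 0.4911 -0.0652  0.1009] [ 0.5038 -0.0518  0.1199]
rack 1051 (array([456.1, 322.2]), array([201.6,  70.1]), 87.6) 0.04116222887405885
L handle top 140 [0.4583 0.3808 0.1208] (array([458.6, 378.1]), array([19.9, 39.7]), 3.4) hh 240 (array([458.3, 377.9]), array([20.2, 40.3]), 0.2) collar 156 (array([458.4, 377.3]), array([62.9, 30. ]), 87.5)
R handle top 108 [0.4545 0.2722 0.121 ] (array([454.7, 269.9]), array([37.8, 19.7]), 89.6) hh 196 (array([454.6, 269.8]), array([37.9, 19.9]), 89.0) collar 202 (array([454.5, 267.9]), array([64.1, 39.9]), 88.0)
```

View pics/c1.png

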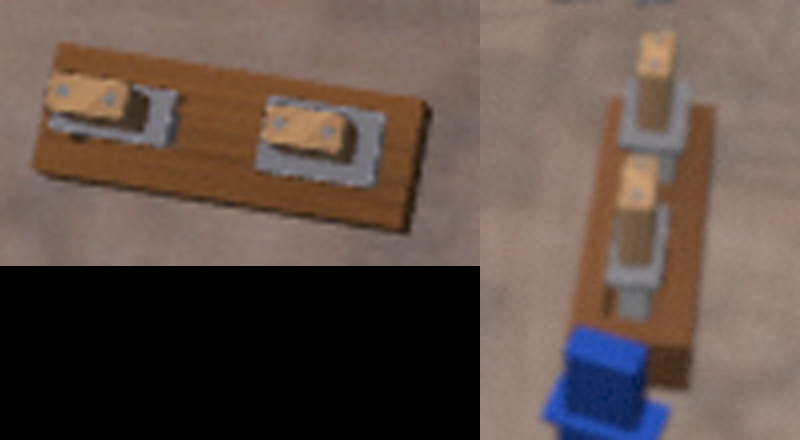

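The left rack probe at top pixel (170,233) has a 30 mm collar, so it is the right one. The other, at (209,240), has a 40 mm collar. The poses agree in both cameras: guard centre (0.492,-0.033) with yaw 14.7°, knob about (0.499,-0.060). I'm moving over the knob.

Request:
arm_command([
  [0.55, 0.99, 0, 0, 0, 0, 88],
  [0.55, 0.99, 0, 0, 0, 0, 88],
  [0.55, 0.99, 0, 0, 0, 0, 88],
  [0.55, 0.99, 0, 0, 0, 0, 88],
  [0.55, 0.99, 0, 0, 0, 0, 88],
  [0.55, 0.99, 0, 0, 0, 0, 88],
  [0.55, 0.99, 0, 0, 0, 0, 88],
  [0.55, 0.99, 0, 0, 0, 0, 88],
], newtons=30)

```text
t: 1.97
eef_pos: [0.2786, -0.4545, 0.2388]
ee_rot: [0.992, 0.125, 0.0, 0.0]
wrist_force: [1.2, -0.2, -0.3]
opening: 0.0876
grasp_force: 0.0
```

Request:
arm_command([
  [0.55, 0.99, 0, 0, 0, 0, 88],
  [0.55, 0.99, 0, 0, 0, 0, 88],
  [0.55, 0.99, 0, 0, 0, 0, 88],
  [0.55, 0.99, 0, 0, 0, 0, 88],
  [0.55, 0.99, 0, 0, 0, 0, 88],
  [0.55, 0.99, 0, 0, 0, 0, 88],
  [0.55, 0.99, 0, 0, 0, 0, 88],
  [0.55, 0.99, 0, 0, 0, 0, 88],
])

```text
t: 2.63
eef_pos: [0.3886, -0.2565, 0.239]
ee_rot: [0.992, 0.125, 0.0, 0.0]
wrist_force: [-0.3, -0.0, -0.3]
opening: 0.0887
grasp_force: 0.0
```

Request:
arm_command([
  [0.55, 0.99, 0, 0, 0, 0, 88],
  [0.55, 0.99, 0, 0, 0, 0, 88],
  [0.55, 0.99, 0, 0, 0, 0, 88],
  [0.55, 0.99, 0, 0, 0, 0, 88],
  [0.55, 0.99, 0, 0, 0, 0, 88],
  [0.55, 0.99, 0, 0, 0, 0, 88],
  [0.55, 0.99, 0, 0, 0, 0, 88],
  [0.0, 0.0, 0, 0, 0, 0, 88],
])

```text
t: 3.3
eef_pos: [0.4862, -0.0809, 0.239]
ee_rot: [0.992, 0.127, 0.001, -0.001]
wrist_force: [0.7, -0.6, -0.6]
opening: 0.088
grasp_force: 0.0
```

Request:
arm_command([
  [0.5, 0.83, -0.6, 0, 0, 0, 88],
  [0, 0, -1, 0, 0, 0, 88],
  [0, 0, -1, 0, 0, 0, 88],
  [0, 0, -1, 0, 0, 0, 88],
  [0, 0, -0.9, 0, 0, 0, 88],
  [0, 0, -0.6, 0, 0, 0, 88],
  [0, 0, 0, 0, 0, 0, 88],
  [0, 0, 0, 0, 0, 0, 88],
])

```text
t: 3.97
eef_pos: [0.496, -0.064, 0.1106]
ee_rot: [0.992, 0.125, -0.001, -0.0]
wrist_force: [0.8, -1.6, 0.1]
opening: 0.088
grasp_force: 0.0
```

```bash
python3 - <<'E'
from fit import *
print(robot.read_state()['eef_pos'],robot.read_state()['eef_pos'])
p,d=cap('side');cv2.imwrite('pics/s2.png',cv2.resize(p[120:250,230:370],(646,600),interpolation=cv2.INTER_CUBIC))
E
```

```text
[ 0.496  -0.064   0.1106] [ 0.496  -0.064   0.1106]
```

View pics/s2.png

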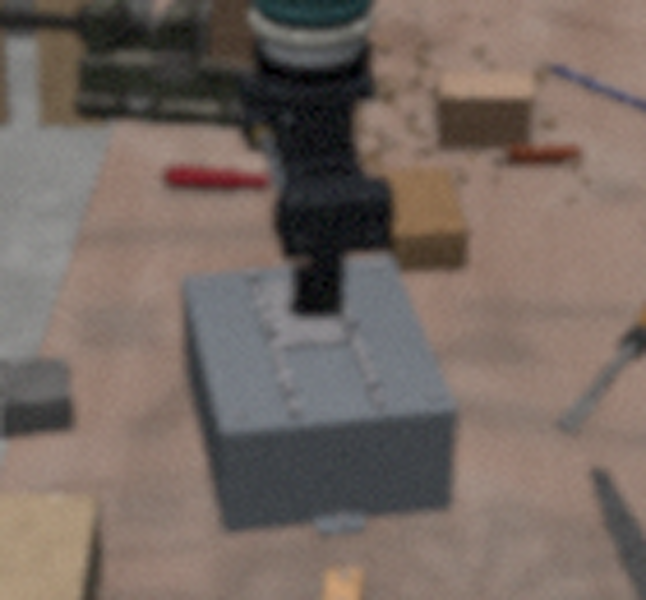

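The picture shows the open fingers straddling the knob, at about (318,290) in the crop, and clear of the rails. I'll go down the last bit and close.

Request:
arm_command([
  [0.1, 0.16, -0.4, 0, 0, 0, 88],
  [0, 0, -0.34, 0, 0, 0, 88],
  [0, 0, 0, 0, 0, 0, 30],
  [0, 0, 0, 0, 0, 0, 8],
  [0, 0, 0, 0, 0, 0, 8],
  [0, 0, 0, 0, 0, 0, 8],
  [0, 0, 0, 0, 0, 0, 8],
  [0, 0, 0, 0, 0, 0, 8],
])

```text
t: 4.68
eef_pos: [0.4997, -0.0598, 0.093]
ee_rot: [0.992, 0.126, 0.0, 0.0]
wrist_force: [1.4, -0.9, 0.0]
opening: 0.0498
grasp_force: 0.0
```

Request:
arm_command([
  [0, 0, 0, 0, 0, 0, 8],
  [0, 0, 0, 0, 0, 0, 8],
  [0, 0, 0, 0, 0, 0, 8],
  [0, 0, 0, 0, 0, 0, 8],
  [0, 0, 0, 0, 0, 0, 8],
  [0, 0, 0, 0, 0, 0, 8],
  [0, 0, 0, 0, 0, 0, 8],
])

```text
t: 5.27
eef_pos: [0.4995, -0.0599, 0.0927]
ee_rot: [0.992, 0.126, 0.0, 0.0]
wrist_force: [0.3, -1.3, 0.2]
opening: 0.0153
grasp_force: 30.0
```

Request:
arm_command([
  [-0.065, 0.25, 0, 0, 0, 0, 8],
  [-0.13, 0.495, 0, 0, 0, 0, 8],
  [-0.13, 0.495, 0, 0, 0, 0, 8],
  [-0.13, 0.495, 0, 0, 0, 0, 8],
  [-0.13, 0.495, 0, 0, 0, 0, 8],
  [-0.065, 0.25, 0, 0, 0, 0, 8],
  [0, 0, 0, 0, 0, 0, 8],
])

```text
t: 5.85
eef_pos: [0.4825, 0.0046, 0.0927]
ee_rot: [0.992, 0.127, -0.0, -0.001]
wrist_force: [-0.5, 2.5, -0.4]
opening: 0.0148
grasp_force: 30.0
```

Request:
arm_command([
  [-0.03, 0.116, 0, 0, 0, 0, 8],
  [-0.03, 0.116, 0, 0, 0, 0, 8],
  [0, 0, 0, 0, 0, 0, 8],
  [0, 0, 0, 0, 0, 0, 8],
])

```text
t: 6.18
eef_pos: [0.4816, 0.0084, 0.0927]
ee_rot: [0.992, 0.125, -0.0, -0.0]
wrist_force: [0.1, 2.1, 1.1]
opening: 0.0153
grasp_force: 30.0
```

Request:
arm_command([
  [-0.02, 0.077, 0, 0, 0, 0, 8],
  [0, 0, 0, 0, 0, 0, 8],
  [0, 0, 0, 0, 0, 0, 8],
])

```text
t: 6.43
eef_pos: [0.4812, 0.0098, 0.0927]
ee_rot: [0.992, 0.125, -0.0, 0.0]
wrist_force: [-0.3, -0.7, 1.1]
opening: 0.0147
grasp_force: 30.0
```

Request:
arm_command([
  [-0.02, 0.077, 0, 0, 0, 0, 8],
  [0, 0, 0, 0, 0, 0, 8],
  [0, 0, 0, 0, 0, 0, 8],
])

```text
t: 6.68
eef_pos: [0.481, 0.0106, 0.0927]
ee_rot: [0.992, 0.126, 0.0, 0.001]
wrist_force: [0.7, -6.3, -0.6]
opening: 0.0148
grasp_force: 30.0
```

Request:
arm_command([
  [-0.015, 0.058, 0, 0, 0, 0, 8],
  [0, 0, 0, 0, 0, 0, 8],
  [0, 0, 0, 0, 0, 0, 8],
])

```text
t: 6.93
eef_pos: [0.481, 0.0107, 0.0927]
ee_rot: [0.992, 0.126, 0.0, 0.003]
wrist_force: [0.9, -11.1, -2.1]
opening: 0.0153
grasp_force: 30.0
```

The shutter is against its stop: the motion halted at 11 N, and the position agrees with 85 mm of travel. Now I'll release, lift, and go to the probe while turning 73°.

Request:
arm_command([
  [0, 0, 0, 0, 0, 0, 88],
  [0, 0, 0, 0, 0, 0, 88],
  [0, 0, 0, 0, 0, 0, 88],
  [0, 0, 0, 0, 0, 0, 88],
  [0, 0, 0, 0, 0, 0, 88],
  [0, 0, 0.6, 0, 0, 0, 88],
  [0, 0, 1, 0, 0, 0, 88],
  [0, 0, 1, 0, 0, 0, 88],
])

```text
t: 7.6
eef_pos: [0.479, 0.0137, 0.1573]
ee_rot: [0.992, 0.126, -0.002, -0.0]
wrist_force: [0.2, 0.4, -0.3]
opening: 0.0664
grasp_force: 0.0
```

Request:
arm_command([
  [0, 0, 1, 0, 0, 0, 88],
  [0, 0.9, 0.8, 0, 0, 1, 88],
  [-0.06, 0.9, 0, 0, 0, 1, 88],
  [-0.06, 0.9, 0, 0, 0, 1, 88],
  [-0.06, 0.9, 0, 0, 0, 1, 88],
  [-0.06, 0.9, 0, 0, 0, 1, 88],
  [-0.06, 0.9, 0, 0, 0, 1, 88],
  [-0.06, 0.9, 0, 0, 0, 1, 88],
])

```text
t: 8.27
eef_pos: [0.4709, 0.1722, 0.2028]
ee_rot: [0.88, 0.475, 0.0, -0.0]
wrist_force: [0.7, 0.6, 0.5]
opening: 0.0875
grasp_force: 0.0
```

Request:
arm_command([
  [-0.06, 0.9, 0, 0, 0, 1, 88],
  [-0.06, 0.9, 0, 0, 0, 1, 88],
  [-0.06, 0.9, 0, 0, 0, 1, 88],
  [-0.06, 0.9, 0, 0, 0, 1, 88],
  [-0.06, 0.9, 0, 0, 0, 1, 88],
  [-0.06, 0.9, 0, 0, 0, 0.2, 88],
  [-0.06, 0.9, 0, 0, 0, 0, 88],
  [0, 0, 0, 0, 0, 0, 88],
])

```text
t: 8.93
eef_pos: [0.4603, 0.3319, 0.2027]
ee_rot: [0.721, 0.693, 0.001, -0.001]
wrist_force: [0.5, -0.4, 0.7]
opening: 0.0877
grasp_force: 0.0
```

```bash
python3 - <<'E'
from fit import *
s=robot.read_state();R=__import__('scipy.spatial.transform',fromlist=['x']).Rotation.from_quat(s['ee_rot']).as_matrix()
print(s['t'],s['eef_pos'],np.degrees(np.arctan2(R[1,0],R[0,0])),R[:,2])
p,d=cap('top','t3.png')
P,_,_=cloud('top',d)
k=sel(P,(.4,.6),(-.2,.1),(.1,.135)); print('knob',np.median(k,0))
g=sel(P,(.38,.62),(-.2,.15),(.073,.089)); print('guard',rect(g))
sl=sel(P,(.46,.55),(-.13,-.02),(-.01,.06)); print('slot',len(sl),sl.mean(0) if len(sl) else 0)
cv2.imwrite('pics/t3c.png',cv2.resize(p[200:285,270:370],(706,600),interpolation=cv2.INTER_CUBIC))
E
```

```text
8.9333 [0.4603 0.3319 0.2027] 87.78743402411314 [-0.     0.002 -1.   ]
knob [0.4804 0.0108 0.1168]
guard (array([493.3, -33.1]), array([151.1, 190.2]), 14.7)
slot 116 [ 0.5097 -0.0773  0.0344]
```

View pics/t3c.png

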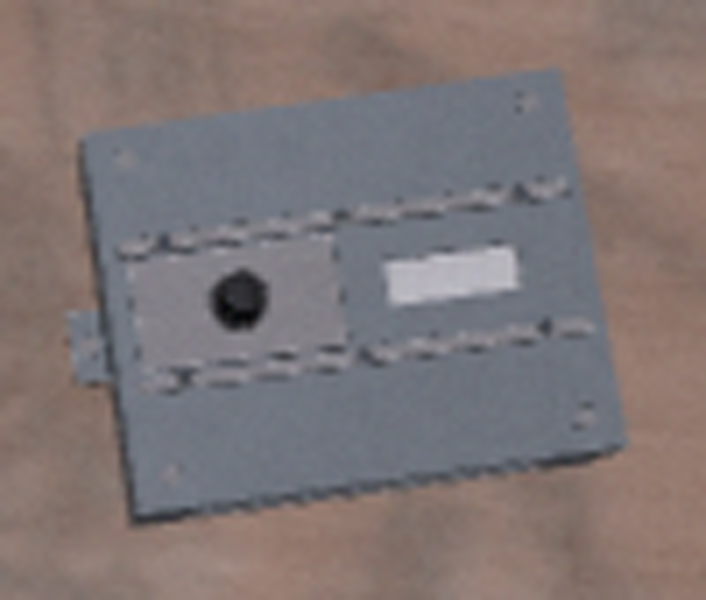

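The shutter is fully open, with the knob at (238,297) in the crop. The slot is uncovered with its mouth centred near (452,275), and the pale trip plate shows below it. Next: descend on the probe.

Request:
arm_command([
  [0, 0.9, 0, 0, 0, 0, 88],
  [0, 0.88, 0, 0, 0, 0, 88],
  [0, 0, 0, 0, 0, 0, 88],
  [0, 0, -0.7, 0, 0, 0, 88],
  [0, 0, -0.8, 0, 0, 0, 88],
  [0, 0, -0.7, 0, 0, 0, 88],
  [0, 0, 0, 0, 0, 0, 88],
  [0, 0, 0, 0, 0, 0, 88],
])

```text
t: 9.65
eef_pos: [0.46, 0.371, 0.1466]
ee_rot: [0.722, 0.692, -0.002, -0.0]
wrist_force: [1.1, 0.3, -0.1]
opening: 0.0879
grasp_force: 0.0
```

```bash
python3 - <<'E'
from fit import *
print(px2w('top',[334.0],[238.95],z=.08))
p,d=cap('side')
cv2.imwrite('pics/s4.png',cv2.resize(p[215:375,235:365],(488,600),interpolation=cv2.INTER_CUBIC))
E
```

```text
[[ 0.5013 -0.0726  0.08  ]]
```

View pics/s4.png

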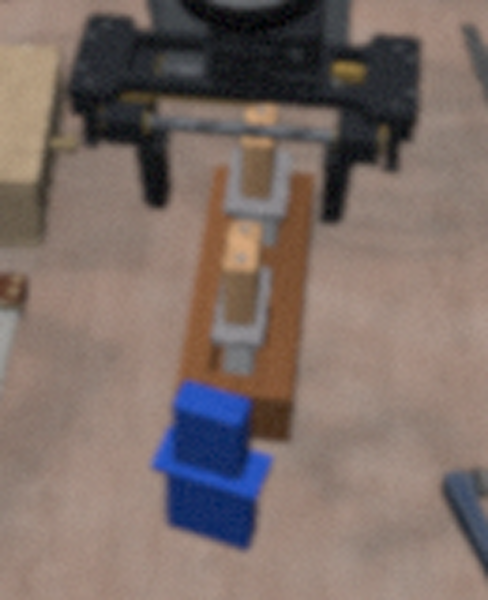

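The side crop shows the fingers at (155,200) and (333,215), still above the near (left) probe at (243,270) and bracketing it sideways. I'll check the projection before descending.

```bash
python3 - <<'E'
from fit import *
f=lambda P:(w2px('side',P)-[235,215])*3.75
print(f([[.46,.371,.1466],[.4596,.3766,.121],[.46,.371,.121]]))
E
```

```text
[[240.8541 204.3252]
 [240.4163 242.7169]
 [240.3555 235.9407]]
```

Request:
arm_command([
  [0, 0.22, -0.5, 0, 0, 0, 88],
  [0, 0, -0.8, 0, 0, 0, 88],
  [0, 0, -0.8, 0, 0, 0, 88],
  [0, 0, -0.68, 0, 0, 0, 88],
  [0, 0, 0, 0, 0, 0, 60],
  [0, 0, 0, 0, 0, 0, 40],
  [0, 0, 0, 0, 0, 0, 30],
  [0, 0, 0, 0, 0, 0, 30],
], newtons=20)

```text
t: 10.37
eef_pos: [0.462, 0.3794, 0.08]
ee_rot: [0.722, 0.692, 0.002, 0.0]
wrist_force: [-0.2, 0.8, -0.3]
opening: 0.0631
grasp_force: 0.0
```

Request:
arm_command([
  [0, 0, 0, 0, 0, 0, 20],
  [0, 0, 0, 0, 0, 0, 15],
  [0, 0, 0, 0, 0, 0, 15],
  [0, 0, 0, 0, 0, 0, 15],
  [0, 0, 0, 0, 0, 0, 15],
  [0, 0, 0, 0, 0, 0, 15],
], newtons=50)

```text
t: 10.87
eef_pos: [0.4608, 0.3784, 0.0783]
ee_rot: [0.722, 0.692, 0.0, 0.0]
wrist_force: [0.5, 0.6, -0.2]
opening: 0.0237
grasp_force: 0.0
```

Request:
arm_command([
  [0, 0, 0, 0, 0, 0, 15],
  [0, 0, 0, 0, 0, 0, 15],
  [0, 0, 0, 0, 0, 0, 15],
  [0, 0, 0, 0, 0, 0, 15],
])

```text
t: 11.2
eef_pos: [0.4608, 0.3784, 0.0782]
ee_rot: [0.722, 0.692, -0.0, 0.0]
wrist_force: [-0.1, 0.0, -0.9]
opening: 0.0194
grasp_force: 50.0
```

Request:
arm_command([
  [0, 0, 0.2, 0, 0, 0, 15],
  [0, 0, 0.6, 0, 0, 0, 15],
  [0, 0, 1, 0, 0, 0, 15],
  [0, 0, 1, 0, 0, 0, 15],
  [0, 0, 1, 0, 0, 0, 15],
  [0, 0, 1, 0, 0, 0, 15],
  [0, 0, 1, 0, 0, 0, 15],
  [0, 0, 0, 0, 0, 0, 15],
])

```text
t: 11.87
eef_pos: [0.4633, 0.3804, 0.2296]
ee_rot: [0.722, 0.692, 0.005, 0.001]
wrist_force: [0.9, 0.7, -0.7]
opening: 0.0196
grasp_force: 50.0
```

```bash
cat > look.py <<'E'
from fit import *
from scipy.spatial.transform import Rotation as Ro
s=robot.read_state();R=Ro.from_quat(s['ee_rot']).as_matrix();e=s['eef_pos']
print(s['t'],e,'yaw',np.degrees(np.arctan2(R[1,0],R[0,0])),R[:,2],s['opening'],s['grasp_force'],s['wrist_force'])
for n in('top','side'):
    d=np.median([cap(n)[1] for _ in range(3)],axis=0);P,_,_=cloud(n,d)
    zc=e[2]-11e-3 # collar underside
    for nm,z in(('blade',(zc-.055,zc-.004)),('collar',(zc-.001,zc+.009))):
        b=sel(P,(e[0]-.045,e[0]+.045),(e[1]-.045,e[1]+.045),z)
        if len(b)<4: continue
        print(n,nm,len(b),rect(b),b[:,2].min(),b[:,2].max())
        if nm=='blade':
            for lo,hi in((zc-.055,zc-.03),(zc-.03,zc-.006)):
                q=b[(b[:,2]>lo)&(b[:,2]<hi)]
                if len(q)>3: print('   ',lo,len(q),rect(q))
E
python3 - <<'E'
import look
p,d=look.cap('side')
import cv2,numpy as np
u,v=look.w2px('side',look.e)[0].astype(int)
cv2.imwrite('pics/s5.png',cv2.resize(p[max(v-50,0):v+70,u-60:u+60],(600,600),interpolation=cv2.INTER_CUBIC))
E
```

```text
11.8667 [0.4633 0.3804 0.2296] yaw 87.62878721008344 [ 0.0079  0.0061 -1.    ] 0.01957617129395356 49.9805705063045 [ 0.8706  0.6889 -0.7143]
top blade 31 (array([458.6, 356.1]), array([17.1, 22.7]), 89.8) 0.16368835231425227 0.21432749789083472
    0.1635619869133635 21 (array([461.5, 355.3]), array([ 7.6, 16.3]), 86.1)
    0.18856198691336348 6 (array([463.4, 352.1]), array([ 4. , 15.6]), 68.9)
top collar 65 (array([462.9, 358.2]), array([30.5, 22. ]), 3.8) 0.21757489209430703 0.22736657484218759
side blade 172 (array([458.4, 391.1]), array([33.9, 29.7]), 88.1) 0.16361759927191222 0.21454437261065384
    0.1635619869133635 76 (array([452.6, 391.5]), array([32.1, 13.1]), 58.0)
    0.18856198691336348 59 (array([459.1, 402.7]), array([28.5,  8.4]), 2.8)
side collar 57 (array([458.4, 391.3]), array([12.8, 41.1]), 87.1) 0.2177833443253937 0.22739018824318125
```

View pics/s5.png

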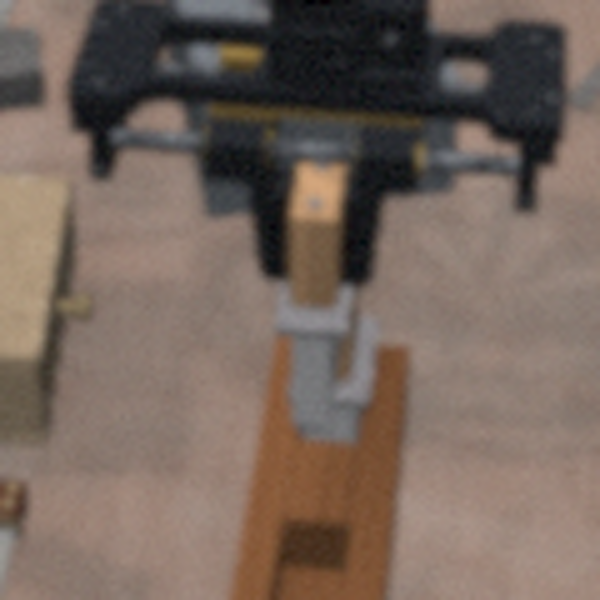

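The probe is held upright and clear of the rack: handle at (315,235) and blade end at (325,435) in the crop, with the emptied pocket at (315,545). I'm carrying it over the slot with a 17° turn.

Request:
arm_command([
  [0.05, -0.5, 0.1, 0, 0, 0.3, 15],
  [0.1, -0.9, 0, 0, 0, 0.4, 15],
  [0.1, -0.9, 0, 0, 0, 0.4, 15],
  [0.1, -0.9, 0, 0, 0, 0.4, 15],
  [0.1, -0.9, 0, 0, 0, 0.4, 15],
  [0.1, -0.9, 0, 0, 0, 0.4, 15],
  [0.1, -0.9, 0, 0, 0, 0.4, 15],
  [0.1, -0.9, 0, 0, 0, 0.13, 15],
])

```text
t: 12.88
eef_pos: [0.4789, 0.2071, 0.2243]
ee_rot: [0.611, 0.792, -0.001, -0.001]
wrist_force: [0.3, -0.5, -1.7]
opening: 0.0197
grasp_force: 50.0
```

Request:
arm_command([
  [0.1, -0.9, 0, 0, 0, 0, 15],
  [0.1, -0.9, 0, 0, 0, 0, 15],
  [0.1, -0.9, 0, 0, 0, 0, 15],
  [0.1, -0.9, 0, 0, 0, 0, 15],
  [0.1, -0.9, 0, 0, 0, 0, 15],
  [0.1, -0.9, 0, 0, 0, 0, 15],
  [0.1, -0.9, 0, 0, 0, 0, 15],
  [0.1, -0.9, 0, 0, 0, 0, 15],
])

```text
t: 13.55
eef_pos: [0.4988, 0.0273, 0.2244]
ee_rot: [0.611, 0.791, -0.001, -0.001]
wrist_force: [0.2, 0.3, -2.2]
opening: 0.0198
grasp_force: 50.0
```

Request:
arm_command([
  [0.1, -0.9, 0, 0, 0, 0, 15],
  [0, -0.9, 0, 0, 0, 0, 15],
  [0, -0.9, 0, 0, 0, 0, 15],
  [0, -0.6, 0, 0, 0, 0, 15],
  [0, 0, 0, 0, 0, 0, 15],
  [0, 0, 0, 0, 0, 0, 15],
  [0, 0, 0, 0, 0, 0, 15],
  [0, 0, 0, 0, 0, 0, 15],
])

```text
t: 14.22
eef_pos: [0.5018, -0.0532, 0.2252]
ee_rot: [0.611, 0.791, -0.0, -0.001]
wrist_force: [0.2, 0.1, -1.9]
opening: 0.0195
grasp_force: 50.0
```

```bash
python3 look.py
```

```text
14.2167 [ 0.5018 -0.0532  0.2252] yaw 104.65109928957372 [-0.0009  0.0006 -1.    ] 0.019526905499338488 49.98039968311787 [ 0.1868  0.0831 -1.8992]
side blade 111 (array([498.2, -47.1]), array([16.1, 39.9]), 13.8) 0.16045511431261317 0.2087996197718558
    0.15921072776174477 57 (array([498.2, -47.1]), array([16.1, 39.9]), 13.8)
    0.18421072776174477 51 (array([498.7, -47.1]), array([15.2, 36.1]), 15.2)
side collar 57 (array([496.6, -40.3]), array([29.6, 35.2]), 14.3) 0.21431058373097656 0.22267954970199633
```

Request:
arm_command([
  [0.03, -0.72, 0, 0, 0, 0, 15],
  [0, 0, -0.6, 0, 0, 0, 15],
  [0, 0, -0.8, 0, 0, 0, 15],
  [0, 0, -0.7, 0, 0, 0, 15],
  [0, 0, -0.3, 0, 0, 0, 15],
  [0, 0, 0, 0, 0, 0, 15],
  [0, 0, 0, 0, 0, 0, 15],
  [0, 0, 0, 0, 0, 0, 15],
])

```text
t: 15.18
eef_pos: [0.5037, -0.0722, 0.1669]
ee_rot: [0.611, 0.791, 0.0, 0.001]
wrist_force: [-0.0, 0.7, -1.2]
opening: 0.0195
grasp_force: 50.0
```

```bash
python3 - <<'E'
import look
from fit import *
e=look.e
p,d=cap('side');u,v=w2px('side',[e[0],e[1],.09])[0].astype(int)
s=11
c=cv2.resize(p[v-25:v+25,u-32:u+32],None,fx=s,fy=s,interpolation=cv2.INTER_CUBIC)
# overlay predicted slot mouth at z=.08 (red) using guard rect seen by this camera, centre (490.3,-33.2)
a=np.radians(14.7);X=np.array([np.cos(a),np.sin(a)]);Y=np.array([-np.sin(a),np.cos(a)])
for cen,w,l,z,col in((np.array([.4903,-.0332])-.04*Y,.009,.026,.08,(0,0,255)),):
    q=np.array([[*(cen+i*w*X+j*l*Y),z] for i,j in((1,1),(1,-1),(-1,-1),(-1,1))])
    cv2.polylines(c,[((w2px('side',q)-[u-32,v-25]+.5)*s).astype(np.int32)],True,col,1)
cv2.imwrite('pics/s6.png',c)
E
```

```text
15.1833 [ 0.5037 -0.0722  0.1669] yaw 104.6174186891132 [ 0.0018 -0.0003 -1.    ] 0.01951743951423116 49.980491157621145 [-0.0069  0.7176 -1.2114]
side blade 108 (array([499.3, -65.4]), array([16.5, 39.9]), 15.2) 0.10172616355039643 0.15175051393106864
    0.10089330996256538 54 (array([499.2, -65. ]), array([16.5, 36.3]), 15.4)
    0.12589330996256537 51 (array([499.4, -65.4]), array([16.2, 39.8]), 14.8)
side collar 51 (array([497.8, -59.5]), array([29.7, 36.2]), 15.3) 0.15623201282753707 0.16487862060098135
```

View pics/s6.png

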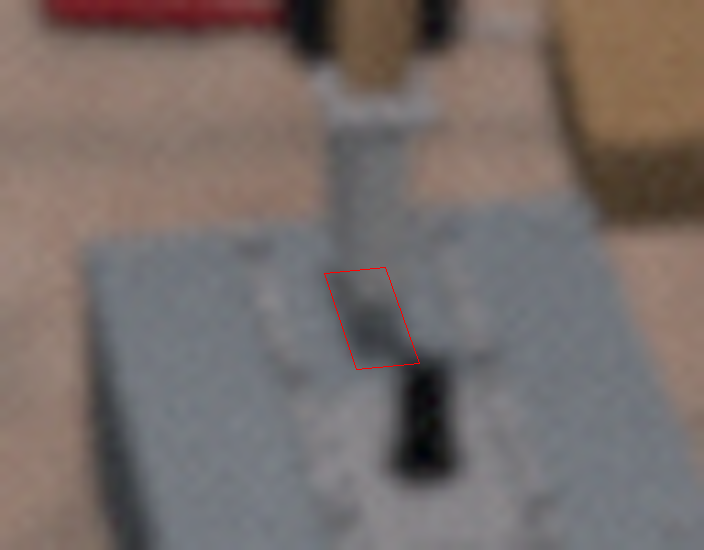

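```bash
python3 - <<'E'
from fit import *
a=np.radians(14.7);X=np.array([np.cos(a),np.sin(a)]);Y=np.array([-np.sin(a),np.cos(a)])
e=robot.read_state()['eef_pos'];print(e)
D=np.median([cap('side')[1] for _ in range(8)],axis=0);P,_,_=cloud('side',D)
G=np.c_[(P[:,:2]-[.492,-.033])@np.c_[X,Y]*1000,P[:,2]*1000]
t=np.array([(e[0]-.492),(e[1]+.033)])@np.c_[X,Y]*1000;print('tcp in guard',t)
def q(v):return np.percentile(v,[5,25,50,75,95]).round(1)
m=lambda x,y,z:G[(G[:,0]>x[0])&(G[:,0]<x[1])&(G[:,1]>y[0])&(G[:,1]<y[1])&(G[:,2]>z[0])&(G[:,2]<z[1])]
w=m((-60,60),(80,115),(20,70));print('guard +y wall y',len(w),q(w[:,1]))
w=m((60,95),(-80,80),(20,70));print('guard +x wall x',len(w),q(w[:,0]))
w=m((-95,-60),(-80,80),(20,70));print('guard -x wall x',len(w),q(w[:,0]))
g=m((-65,65),(20,90),(74,90));print('top z',q(g[:,2]))
b=m((-20,20),(-40,0),(104,150));print('blade y',q(b[:,1]),'x',q(b[:,0]),b[:,0].min(),b[:,0].max())
f=b[np.abs(b[:,1]-np.median(b[:,1]))<4];print('endface y',len(f),q(f[:,1]),f[:,0].min(),f[:,0].max())
k=m((-14,14),(25,60),(92,116));print('knob y',len(k),q(k[:,1]),'x',q(k[:,0]),k[:,0].min(),k[:,0].max())
E
```

```text
[ 0.5031 -0.0722  0.1662]
tcp in guard [  0.803  -40.6879]
guard +y wall y 546 [93.8 94.6 95.1 95.7 96.3]
guard +x wall x 83 [73.1 73.2 73.3 73.4 73.5]Traceback (most recent call last):
  File "<stdin>", line 11, in <module>
  File "<stdin>", line 7, in q
    return _quantile_unchecked(
        a, q, axis, out, overwrite_input, method, keepdims, weights)
    return _ureduce(a,
                    func=_quantile_ureduce_func,
    ...<5 lines>...
                    overwrite_input=overwrite_input,
                    method=method)
    r = func(a, **kwargs)
    result = _quantile(arr,
                       quantiles=q,
    ...<2 lines>...
                       out=out,
                       weights=wgt)
    slices_having_nans = np.isnan(arr[-1, ...])
                                  ~~~^^^^^^^^^
IndexError: index -1 is out of bounds for axis 0 with size 0
```

```bash
python3 - <<'E'
from fit import *
a=np.radians(14.7);X=np.array([np.cos(a),np.sin(a)]);Y=np.array([-np.sin(a),np.cos(a)])
D=np.median([cap('side')[1] for _ in range(5)],axis=0);P,_,_=cloud('side',D)
G=np.c_[(P[:,:2]-[.492,-.033])@np.c_[X,Y]*1000,P[:,2]*1000]
def q(v):return np.percentile(v,[5,25,50,75,95]).round(1) if len(v) else None
m=lambda x,y,z:G[(G[:,0]>x[0])&(G[:,0]<x[1])&(G[:,1]>y[0])&(G[:,1]<y[1])&(G[:,2]>z[0])&(G[:,2]<z[1])]
b=m((-20,20),(-45,0),(104,150));y0=np.percentile(b[:,1],90)
f=b[b[:,1]>y0-3];s=b[b[:,1]<y0-5]
print('end y',len(f),q(f[:,1]),'x range',f[:,0].min(),f[:,0].max(),'side x',len(s),q(s[:,0]))
k=m((-14,14),(25,65),(92,116));print('knob',len(k),k.min(0),k.max(0),q(k[:,1]))
E
```

```text
end y 63 [-18.6 -17.8 -17.1 -16.7 -15.7] x range -8.818639007058264 6.361997756299971 side x 14 [5.4 5.6 5.6 5.8 6. ]
knob 43 [-8.4863 44.6436 92.1166] [  6.7089  55.386  115.8045] [46.4 49.7 51.3 53.1 54.7]
```

Side-camera depth puts the blade about 2 mm too far towards -y in the guard frame, with x correct to within 0.3 mm. I'll correct that and start down.

Request:
arm_command([
  [-0.01, 0.084, 0, 0, 0, 0, 15],
  [0, 0, 0, 0, 0, 0, 15],
  [0, 0, -0.3, 0, 0, 0, 15],
  [0, 0, -0.2, 0, 0, 0, 15],
  [0, 0, -0.15, 0, 0, 0, 15],
  [0, 0, -0.1, 0, 0, 0, 15],
  [0, 0, 0, 0, 0, 0, 15],
  [0, 0, 0, 0, 0, 0, 15],
])

```text
t: 16.85
eef_pos: [0.5023, -0.07, 0.1466]
ee_rot: [0.611, 0.791, -0.0, -0.0]
wrist_force: [-0.4, -0.0, -2.8]
opening: 0.0194
grasp_force: 50.0
```

Request:
arm_command([
  [0, 0, -0.1, 0, 0, 0, 15],
  [0, 0, -0.1, 0, 0, 0, 15],
  [0, 0, 0, 0, 0, 0, 15],
  [0, 0, 0, 0, 0, 0, 15],
])

```text
t: 17.18
eef_pos: [0.5024, -0.07, 0.1418]
ee_rot: [0.611, 0.791, -0.0, -0.0]
wrist_force: [0.8, 0.6, -1.9]
opening: 0.0195
grasp_force: 50.0
```

Request:
arm_command([
  [0, 0, -0.2, 0, 0, 0, 15],
  [0, 0, -0.3, 0, 0, 0, 15],
  [0, 0, -0.3, 0, 0, 0, 15],
  [0, 0, -0.3, 0, 0, 0, 15],
  [0, 0, -0.1, 0, 0, 0, 15],
  [0, 0, 0, 0, 0, 0, 15],
  [0, 0, 0, 0, 0, 0, 15],
])

```text
t: 17.77
eef_pos: [0.5022, -0.07, 0.1115]
ee_rot: [0.611, 0.791, -0.0, -0.001]
wrist_force: [0.4, -0.4, -1.8]
opening: 0.0198
grasp_force: 50.0
```

Request:
arm_command([
  [0, 0, -0.2, 0, 0, 0, 15],
  [0, 0, -0.2, 0, 0, 0, 15],
  [0, 0, -0.1, 0, 0, 0, 15],
  [0, 0, 0, 0, 0, 0, 15],
  [0, 0, 0, 0, 0, 0, 15],
], newtons=60)

```text
t: 18.18
eef_pos: [0.5034, -0.0702, 0.1001]
ee_rot: [0.611, 0.791, 0.0, 0.001]
wrist_force: [0.7, -0.5, 2.7]
opening: 0.0197
grasp_force: 60.0
```

Request:
arm_command([
  [0, 0, -0.15, 0, 0, 0, 15],
  [0, 0, -0.1, 0, 0, 0, 15],
  [0, 0, 0, 0, 0, 0, 15],
  [0, 0, 0, 0, 0, 0, 15],
])

```text
t: 18.52
eef_pos: [0.5034, -0.0702, 0.0937]
ee_rot: [0.611, 0.791, 0.0, 0.001]
wrist_force: [2.0, -0.1, 4.4]
opening: 0.019
grasp_force: 60.0
```

Request:
arm_command([
  [0, 0, -0.08, 0, 0, 0, 15],
  [0, 0, 0, 0, 0, 0, 15],
  [0, 0, 0, 0, 0, 0, 15],
])

```text
t: 18.77
eef_pos: [0.5034, -0.0702, 0.0922]
ee_rot: [0.611, 0.791, 0.0, 0.001]
wrist_force: [0.0, -0.3, 7.3]
opening: 0.0194
grasp_force: 60.0
```

Request:
arm_command([
  [0, 0, -0.06, 0, 0, 0, 15],
  [0, 0, 0, 0, 0, 0, 15],
  [0, 0, 0, 0, 0, 0, 15],
])

```text
t: 19.02
eef_pos: [0.5034, -0.0702, 0.0921]
ee_rot: [0.611, 0.791, 0.0, 0.001]
wrist_force: [-4.7, 0.1, 17.2]
opening: 0.0197
grasp_force: 60.0
```

Request:
arm_command([
  [0, 0, -0.02, 0, 0, 0, 15],
  [0, 0, 0, 0, 0, 0, 15],
  [0, 0, 0, 0, 0, 0, 15],
  [0, 0, 0, 0, 0, 0, 15],
  [0, 0, 0, 0, 0, 0, 15],
  [0, 0, 0, 0, 0, 0, 15],
])

```text
t: 19.52
eef_pos: [0.5035, -0.0702, 0.0921]
ee_rot: [0.611, 0.791, 0.0, 0.001]
wrist_force: [-3.9, 0.8, 20.4]
opening: 0.0196
grasp_force: 60.0
```

```bash
python3 - <<'E'
from fit import *
s=robot.read_state();e=s['eef_pos'];print(e,s['wrist_force'])
o=[]
for n in('side','top'):
    p,d=cap(n);u,v=w2px(n,e)[0].astype(int);o.append(cv2.resize(p[v-30:v+40,u-35:u+35],(400,400),interpolation=cv2.INTER_CUBIC))
cv2.imwrite('pics/f.png',np.hstack(o))
D=np.median([cap('side')[1] for _ in range(4)],axis=0);P,_,_=cloud('side',D)
k=sel(P,(.4,.6),(-.05,.06),(.1,.125));print('knob',np.median(k,0))
E
```

```text
[ 0.5035 -0.0702  0.0921] [-3.9226  0.8264 20.3682]
knob [0.4801 0.016  0.1117]
```

View pics/f.png

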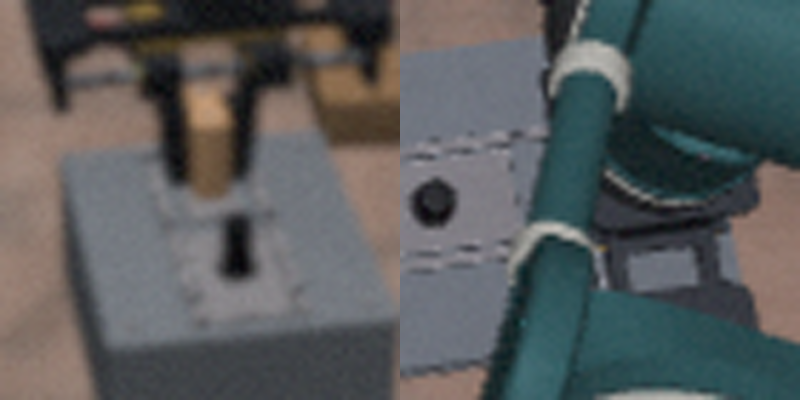

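The final picture shows the collar down on the guard's top at (210,205) in the left half. The shutter is still open with its knob at (237,245), and the fingers still grip the handle. The wrist reads a steady 20 N, so I'm handing in.

```bash
python3 -c "
from rig import job
print(job.job_done())"
```

```text
the job is handed in; nothing more can be done
None
```

Job handed in at about 20 s: the shutter is open against its stop, and the right probe is still gripped and pressed until its collar sits on the guard's top (steady 20 N at the wrist); I never went near the thick probe or the loose blocks.

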